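Invert an agar dish onto the incubation tray

ROBOT

A 6-joint arm with a two-finger parallel gripper is mounted at the origin on the work surface. World frame = base frame: x ahead of the robot, y to its left, z up, the work surface at z = 0. Lengths are in m, angles in rad, forces in N, time in s.
With the tool pointing down it reaches from about 0.3 to 0.75 m from the base axis. Payload 8.5 kg.
Tool frame: the origin (TCP) lies between the finger pads; the fingertips stand 14 mm ahead of it and the grasp point (between the pads) lies 5 mm behind it (finger_overhang is the distance from the TCP to the fingertips, in m); y points along the fingers, z is the direction in which the jaws open and shut, and the axes are right-handed (so a half turn about y gives the same grasp; the last joint's range is limited). The gripper opens to 85 mm and grips with 20 to 120 N. Pads are 22 mm wide; open, the fingers measure 114 mm over their backs; the gripper's body (76 mm by 85 mm) begins 54 mm behind the grasp point. The pads swing forward as they close: fully open they stand 13 mm farther back than shut.
Start: joints at [0.981, 0.381, 1.297, -0, 1.464, -0.215], TCP at [0.201, 0.512, 0.215] pointing down, gripper open.
Joint ranges: [-3.11, 3.11], [-0.89, 2.33], [0.22, 2.48], [-1.42, 4.56], [0.17, 2.85], [-2.88, 2.88]. Speed limits (rad/s): [2.39, 2.39, 3.14, 3.14, 3.14, 3.14].

INTERFACE

Orientations are given as a 3x3 rotation matrix whose columns are the frame's x, y, z axes.
In Python, from station import sense, grab_frame, sign_off, recognise, regions_of, finger_overhang gives the robot as it stands.
- The arm moves only by the tool carry_out, never from a script. Its argument "plan" is a list of rows, each a list of 4 numbers: the shift along the tool's x, y, z in m, then the turn about the tool's y in rad. A call has 1 to 20 rows; each row is the pose to reach, as a shift and turn from the pose commanded when the call began, along the tool's axes at that moment; what a row does not reach only later rows make up. A row lasts 1/12 s, in which the tool goes at most 41.7 mm and 7.16 degrees, less where a joint would pass 70% of its speed; a pose out of reach is approached as far as the arm can. A call with a gripper value outside its range is refused whole. "claw" is the finger opening in m, from 0 to 0.0854, set as the call begins (left out, the last holds). The fingers move at their own pace and stop on an object; "squeeze" is the grip in N (left out, the last holds). Time passes only in rows, so rows that repeat a pose let the fingers close. It gives the time, the measured TCP pose, the force and the opening at its end, in the units of the state.
- sense(): the state, without advancing time (a new reading comes with each control period).
- grab_frame(name): name is "scene" or "top"; returns a dict with "color" (480x640x3 uint8, red, green, blue), "fx", "fy", "cx", "cy" (pixels), "rvec" (rotation vector, rad) and "tvec" (3), from world to camera coordinates, as OpenCV has them. Camera axes: x right, y down, z forward; pixel columns grow to the right and rows downward; lengths in m; the calibration is good to about 2 mm. A picture is of the moment at which its call begins. There is no depth.
- sign_off(): hands the job in, once; it reports no verdict.
Trained networks look in the newest picture that a camera, given by its name, has taken for a name from the list of things; names that differ only in an ending like _2 or _b are one class to them, and where a whole thing is asked for, a point or a joint stands for the part that bears it (a point fixed in the world has none). Each returns a list of dicts, best first, with "p" (0 to 1); they miss things now and then, are a little off and sometimes report something else, mostly with a low value. They report only what shows in the picture. A call takes as long as a camera call.
- recognise(camera, query): "at" ([column, row] in pixels, amid what is visible of it).
- regions_of(camera, query): "pixels" (480x640 bool, what is visible of it) and "at" ([column, row] in pixels, amid what is visible of it).
The state is a dict: "t": time; "joint_positions": joint angles; "qd": joint speeds; "joint_torque": joint torques, N m; "eef_pos": TCP position; "orientation": TCP orientation; "wrist_force": force on the tool from outside, world axes, zero at the start; "torque": the same for the moment, N m; "opening": opening from 0.0 (shut) to 1.0 (fully open).
Only numpy, scipy, OpenCV 4.12 (cv2) and the standard library are available. Lean on these libraries where they do the work, as an engineer would, in place of code of your own. Each camera call takes 0.05 s, during which the arm holds its last target.

TASK

Turn the square agar dish over for incubation without picking it up: push it across the bench against the front edge of the low tray, then keep pushing its near side up so that it stands on edge against the tray and topples over, lid down, onto the tray's empty lane. Then push the inverted dish along the tray until it sits flush against the back stop, and leave it there; never lift or carry it, and leave the finished dish beside it and everything else on the bench alone.

Things in the scene. Friction and masses are not known exactly. Their poses are not given: they have to be found in the camera images.
- dish: The square agar dish to turn over, 100 x 100 x 16 mm, about 90 g, closed for good, loose on the bench, up to 20 degrees askew. Origin at its centre; z out of the lid (up at start, down when inverted), y at start roughly the way it must travel. The pale blue lid is the upper 11 mm; it overhangs the white base below (95 mm square, 5 mm high, amber jelly on its underside) by 2.5 mm all round.
- tray: Fixed low tray, an aluminium slab with a black mat, 270 mm along x, 175 mm along y, top 10 mm above the bench. Origin on the bench under the middle of its front edge; y from the front edge to the back stop, z up. A yellow line at x = 0 parts two lanes: the empty one at x < 0, the other with the finished dish. The dish stops at the front edge face (y = 0, upright).
- tray_edge (a point): Middle of the empty lane at the top of the tray's front edge, 10 mm above the bench; axes as the tray's. The dish pushed against this edge and then upward by its near side pivots on the edge, balances on end at about 90 degrees and falls over onto the mat.
- tray_stop (a point): Foot of the back stop's face at the middle of the empty lane, on the mat, 163 mm behind the front edge; the stop is 24 mm high and runs across the tray; axes as the tray's.
- done_dish: The finished dish, the same size, already inverted at the back stop in the tray's other lane (centre 65 mm to the +x side of the yellow line, 30 mm clear of the empty lane's dish). Origin at its centre. Leave it alone.
- beaker: Small glass beaker, 52 mm across, 65 mm high, standing on the bench in front of the finished dish's lane. Origin at its underside centre. Leave it alone.
- tube_rack: Red tube rack, 60 x 160 mm, 99 mm high with capped tubes. Origin at its underside centre. Leave it alone.
- reagent: Amber bottle with blue cap, 66 mm across, about 150 mm high. Origin at its underside centre. Leave it alone.
- wash_bottle: White plastic bottle, 66 mm across, 150 mm high. Origin at its underside centre. Leave it alone.
- tip_box: Yellow box with clear lid, 122 x 87 mm, 67 mm high. Origin at its underside centre. Leave it alone.
- marker: White marker pen with black cap, 140 mm long, 14 mm thick, lying on the bench. Origin at its underside near the middle. Leave it alone.

How it is judged:
By the outcome, as a careful person would: the job done as asked, in the order asked, and still so for the second after the job is handed in, with the robot touching nothing.
It also fails if it takes over 62 s, if anything falls off the work surface, if the arm or the gripper's body presses on something with over 40 N, if the wrist force passes 120 N, or if a joint passes its speed limit or range.

## Working session

There is one attempt and no reset: what is moved stays moved. The work goes in short steps, Python scripts to look and compute and a tool call to move; the robot and the scene stay as the last step left them, time stands still between calls to the robot, and variables do not carry over. Pictures are saved under pics/ and viewed, and the job is handed in when it is done.

Besides the shell and the picture viewer there is one more tool, called after "Call:" as a command line: name --pt "numbers of a row" for each row, then --argument value for the rest. carry_out: Moves the arm, as the interface text tells. Its arguments: {"type":"object","properties":{"plan":{"type":"array"},"claw":{"type":"number"},"squeeze":{"type":"number"}},"required":["plan"]}

```bash
ls; mkdir -p pics; cat > h.py <<'E'
import numpy as np, cv2
from station import sense, grab_frame, sign_off, recognise, regions_of, finger_overhang
def save(name,fn):
    f=grab_frame(name); cv2.imwrite('pics/'+fn,f['color'][:,:,::-1]); return f
def KRT(f):
    K=np.array([[f['fx'],0,f['cx']],[0,f['fy'],f['cy']],[0,0,1.]])
    R=cv2.Rodrigues(np.array(f['rvec'],float))[0]; return K,R,np.array(f['tvec'],float).ravel()
def unproj(f,px,z):
    K,R,t=KRT(f); d=R.T@np.linalg.inv(K)@np.array([px[0],px[1],1.]); c=-R.T@t
    return c+d*(z-c[2])/d[2]
def proj(f,P):
    K,R,t=KRT(f); p=K@(R@np.asarray(P,float).T+t[:,None]) if np.ndim(P)>1 else K@(R@np.asarray(P,float)+t)
    return (p[:2]/p[2]).T
E
python3 - <<'E'
from h import *
s=sense(); print(s['eef_pos'],np.round(s['orientation'],3),s['opening'],s['wrist_force'],finger_overhang,s['t'])
f=save('top','top0.png'); print({k:v for k,v in f.items() if k!='color'})
for n in ['dish','done_dish','tray','beaker','tube_rack','marker']:
    print(n,[(np.round(r['at']),round(r['p'],2)) for r in recognise('top',n)][:3])
g=save('scene','scene0.png'); print({k:v for k,v in g.items() if k!='color'})
E
```

```text
pics
[0.20117208 0.51153193 0.21440783] [[ 0.931 -0.001  0.366]
 [-0.366 -0.001  0.931]
 [-0.    -1.    -0.001]] 1.0019295520353089 [-0.40100657  1.01870727  0.94616262] 0.014 0.0
{'fx': 579.43150365902, 'fy': 579.43150365902, 'cx': 317.62981829473296, 'cy': 231.41276481486034, 'rvec': array([ 2.2260181 , -2.172541  ,  0.09482295]), 'tvec': array([-0.04695814,  0.53086512,  1.41147926])}
dish [(array([344., 247.]), 0.72)]
done_dish [(array([256., 197.]), 0.95)]
tray [(array([272., 233.]), 0.77)]
beaker [(array([332., 168.]), 0.69)]
tube_rack [(array([483., 196.]), 0.68)]
marker [(array([432., 319.]), 0.63)]
{'fx': 529.7036687846856, 'fy': 529.7036687846856, 'cx': 323.50215153509333, 'cy': 233.63424007528243, 'rvec': array([ 1.73176551,  2.07432887, -0.63883113]), 'tvec': array([ 0.10415966, -0.3978219 ,  1.43478983])}
```

View pics/top0.png

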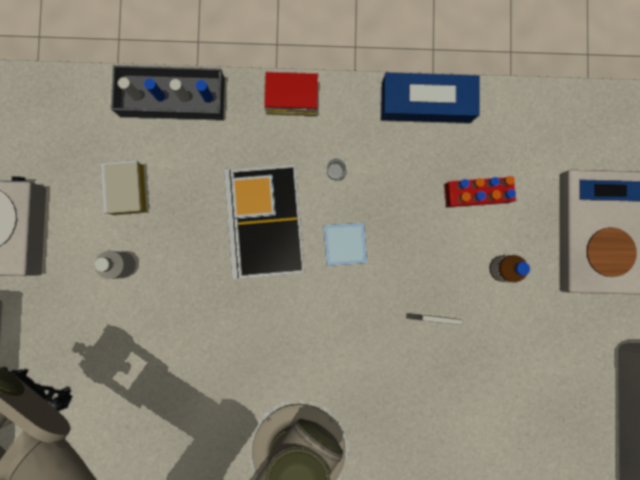

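View pics/scene0.png

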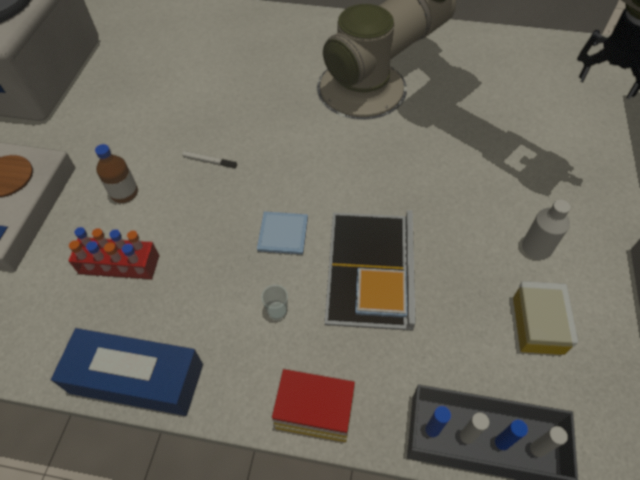

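The top view shows the tray at cols 228–302, with its stop on the left and front edge on the right. The dish is at about (345,244), to the right of the empty lower lane. The push direction is roughly world +y. Next I'll measure the tray and dish.

```bash
cat > m.py <<'E'
from h import *
def quad(mask):
    m=(mask.astype(np.uint8)); n,l,st,_=cv2.connectedComponentsWithStats(m); 
    i=1+np.argmax(st[1:,4]); c=cv2.findContours((l==i).astype(np.uint8),cv2.RETR_EXTERNAL,cv2.CHAIN_APPROX_NONE)[0][0]
    return c[:,0,:].astype(float)
def rect_at(f,c,z):
    P=np.array([unproj(f,p,z)[:2] for p in c]); r=cv2.minAreaRect((P*1000).astype(np.float32)); return r
E
python3 - <<'E'
from m import *
f=grab_frame('top')
for cam in ['top','scene']:
    f=save(cam,cam+'1.png')
    for n,z in [('dish',.012),('tray',.01),('done_dish',.026)]:
        for r in regions_of(cam,n)[:2]:
            print(cam,n,round(r['p'],2),np.round(r['at']),r['pixels'].sum(),[np.round(v,1) for v in rect_at(f,quad(r['pixels']),z)])
f=grab_frame('top'); c=f['color'][150:295,210:390]
cv2.imwrite('pics/crop1.png',cv2.resize(c,None,fx=4.4,fy=4.1,interpolation=cv2.INTER_CUBIC)[:,:,::-1])
E
```

```text
top dish 0.91 [348. 249.] 1657 [array([ 503. , -101.2]), array([101.8, 104.2]), np.float64(3.6)]
top tray 0.96 [272. 232.] 6073 [array([555.9, 100.1]), array([271.6, 177.9]), np.float64(6.2)]
top done_dish 0.59 [255. 197.] 1550 [array([613.3, 127.5]), array([99.2, 99.6]), np.float64(6.8)]
scene dish 0.74 [282. 231.] 1838 [array([ 507.6, -103.1]), array([106.1, 104.1]), np.float64(5.2)]
scene tray 0.72 [367. 257.] 7416 [array([550.5,  98.5]), array([293.9, 180.3]), np.float64(6.3)]
scene done_dish 0.59 [382. 291.] 2304 [array([622.2, 127.5]), array([104.1, 101.4]), np.float64(6.2)]
```

View pics/crop1.png

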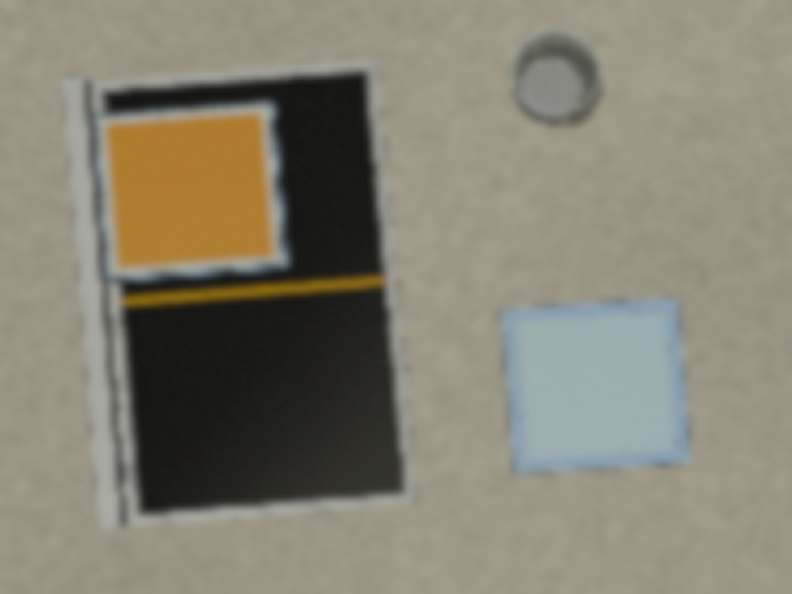

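Call:
carry_out --pt "0.545 0.09 -0.535 1.087" --pt "0.545 0.09 -0.535 1.087" --pt "0.545 0.09 -0.535 1.087" --pt "0.545 0.09 -0.535 1.087" --pt "0.545 0.09 -0.535 1.087" --pt "0.545 0.09 -0.535 1.087" --pt "0.545 0.09 -0.535 1.087" --pt "0.545 0.09 -0.535 1.087" --pt "0.545 0.09 -0.535 1.087" --pt "0.545 0.09 -0.535 1.087" --pt "0.545 0.09 -0.535 1.087" --pt "0.545 0.09 -0.535 1.087" --pt "0.545 0.09 -0.535 1.087" --pt "0.545 0.09 -0.535 1.087" --pt "0.545 0.09 -0.535 1.087" --pt "0.545 0.09 -0.535 1.087" --pt "0.545 0.09 -0.535 1.087" --pt "0.545 0.09 -0.535 1.087" --pt "0.545 0.09 -0.535 1.087" --pt "0.545 0.09 -0.535 1.087" --claw 0.06

```text
t: 2.57
eef_pos: [0.5137, -0.1894, 0.124]
orientation: [[0.105, 0.0, 0.994], [-0.994, -0.001, 0.105], [0.001, -1.0, 0.0]]
wrist_force: [-0.3, -0.1, -0.4]
opening: 0.702
```

Call:
carry_out --pt "0 0.04 0 0" --pt "0 0.08 0 0" --pt "0 0.104 0 0" --pt "0 0.104 0 0" --pt "0 0.104 0 0"

```text
t: 2.98
eef_pos: [0.5124, -0.1849, 0.0211]
orientation: [[0.109, -0.001, 0.994], [-0.994, 0.001, 0.109], [-0.001, -1.0, -0.001]]
wrist_force: [0.0, -0.1, 1.0]
opening: 0.702
```

```bash
python3 - <<'E'
from m import *
f=save('top','top2.png'); g=save('scene','scene2.png'); 
a=cv2.resize(f['color'][190:290,290:420],(780,600)[:2],interpolation=cv2.INTER_CUBIC)
b=cv2.resize(g['color'][150:290,180:340],(686,600),interpolation=cv2.INTER_CUBIC)
cv2.imwrite('pics/c2a.png',a[:,:,::-1]);cv2.imwrite('pics/c2b.png',b[:,:,::-1])
E
```

```text
(no output)
```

View pics/c2b.png

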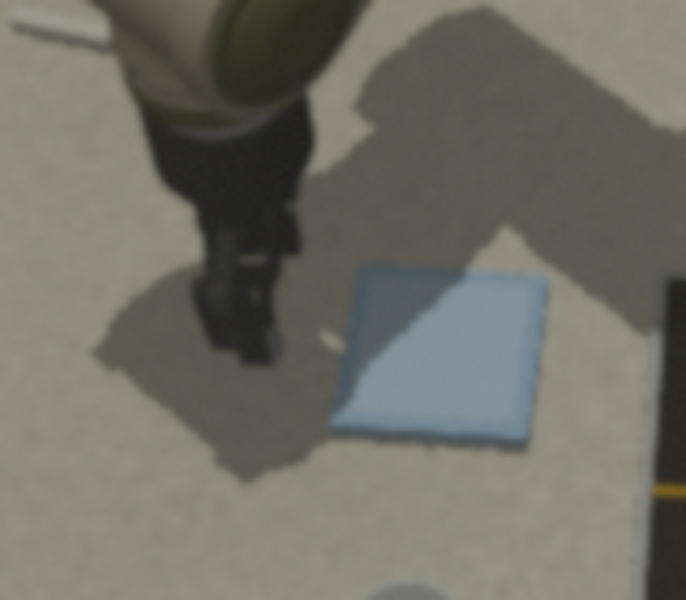

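Call:
carry_out --pt "0 0.002 0 0" --pt "0 0.004 0 0" --pt "0 0.005 0 0" --pt "0 0.005 0 0"

```text
t: 3.42
eef_pos: [0.5127, -0.1856, 0.0163]
orientation: [[0.109, 0.0, 0.994], [-0.994, -0.0, 0.109], [0.0, -1.0, 0.0]]
wrist_force: [-0.6, -1.0, -1.1]
opening: 0.701
```

Call:
carry_out --pt "0 0.001 0 0" --pt "0 0.002 0 0" --pt "0 0.003 0 0" --pt "0 0.003 0 0"

```text
t: 3.75
eef_pos: [0.5125, -0.1855, 0.0128]
orientation: [[0.109, -0.0, 0.994], [-0.994, 0.0, 0.109], [-0.0, -1.0, -0.0]]
wrist_force: [1.1, 0.2, -0.3]
opening: 0.704
```

Call:
carry_out --pt "0 0.001 0 0" --pt "0 0.002 0 0" --pt "0 0.003 0 0" --pt "0 0.003 0 0"

```text
t: 4.08
eef_pos: [0.5126, -0.1855, 0.0098]
orientation: [[0.109, -0.0, 0.994], [-0.994, 0.0, 0.109], [-0.0, -1.0, -0.0]]
wrist_force: [0.5, -0.6, -0.7]
opening: 0.706
```

Call:
carry_out --pt "-0.008 0 0 0" --pt "-0.015 0 0 0" --pt "-0.02 0 0 0" --pt "-0.024 0 0 0" --pt "-0.028 0 0 0" --pt "-0.032 0 0.0005 0" --pt "-0.036 0 0.001 0" --pt "-0.04 0 0.002 0" --pt "-0.044 0 0.003 0" --pt "-0.048 0 0.004 0" --pt "-0.052 0 0.005 0" --pt "-0.056 0 0.006 0" --pt "-0.06 0 0.007 0" --pt "-0.064 0 0.008 0" --pt "-0.068 0 0.009 0" --pt "-0.071 0 0.01 0" --pt "-0.073 0 0.01 0" --pt "-0.073 0 0.01 0"

```text
t: 5.58
eef_pos: [0.5146, -0.1115, 0.01]
orientation: [[0.109, -0.0, 0.994], [-0.994, 0.0, 0.109], [-0.0, -1.0, -0.0]]
wrist_force: [-0.1, -0.6, -0.7]
opening: 0.703
```

```bash
cat > look.py <<'E'
import sys
from m import *
n=sys.argv[1]; z=float(sys.argv[2])
E0=np.array([.5009,.0051]);a=np.radians(6.3);X=np.array([np.cos(a),np.sin(a)]);Y=np.array([-X[1],X[0]])
ims=[]
for cam in ['top','scene']:
    f=grab_frame(cam)
    for r in regions_of(cam,'dish')[:2]:
        q=rect_at(f,quad(r['pixels']),z); d=np.array(q[0])/1000-E0
        print(cam,round(r['p'],2),np.round(r['at']),r['pixels'].sum(),'tray xy',np.round([d@X*1000,d@Y*1000],1),np.round(q[1],1),round(q[2],1))
    c=f['color'][150:290,220:400] if cam=='top' else f['color'][170:340,220:430]
    c=cv2.resize(c,(490,390) if cam=='top' else (490,390),interpolation=cv2.INTER_CUBIC); ims.append(c)
im=np.hstack(ims); im=cv2.resize(im,(800,318),interpolation=cv2.INTER_AREA)
cv2.imwrite(f'pics/{n}.png',im[:,:,::-1])
s=sense(); d=np.array(s['eef_pos'][:2])-E0; print('tool',np.round([d@X*1000,d@Y*1000,s['eef_pos'][2]*1000],1),np.round(s['wrist_force'],1),s['t'])
E
python3 look.py l3 .012
```

```text
scene 0.66 [291. 236.] 1327 tray xy [  -6.4 -108.4] [108.9 101.4] 5.3
tool [   0.8 -118.    10. ] [-0.7 -0.1 -0.4] 5.7833
```

View pics/l3.png

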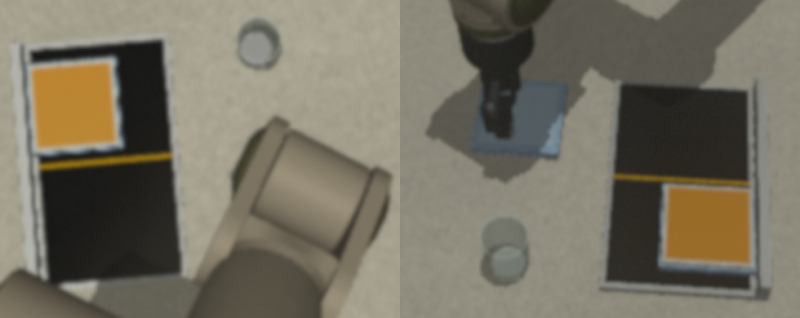

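```bash
python3 - <<'E'
from m import *
g=grab_frame('scene'); s=sense(); c=g['color'].copy()
p=np.array(s['eef_pos']);R=np.array(s['orientation'])
print(p, s['joint_positions'])
big=cv2.resize(c[170:290,230:390],(800,600),interpolation=cv2.INTER_CUBIC)
def mk(P,col):
    u=proj(g,P); u=((u-[230,170])*5).astype(int); cv2.circle(big,tuple(int(v) for v in u),5,col,-1); print(u)
mk(p,(255,0,0))
for sgn in(-1,1):
    for dd in (0.014,0,-.05): mk(p+R[:,2]*.036*sgn+R[:,1]*dd,(0,255,0))
cv2.imwrite('pics/p4.png',big[:,:,::-1])
E
```

```text
[ 0.51465629 -0.11210613  0.01003238] [-4.39430246e-01  5.84510691e-01  1.63584062e+00 -3.80939856e-05
  9.21155517e-01 -5.48167395e-01]
[239 322]
[251 273]
[249 255]
[240 188]
[232 409]
[229 391]
[218 327]
```

View pics/p4.png

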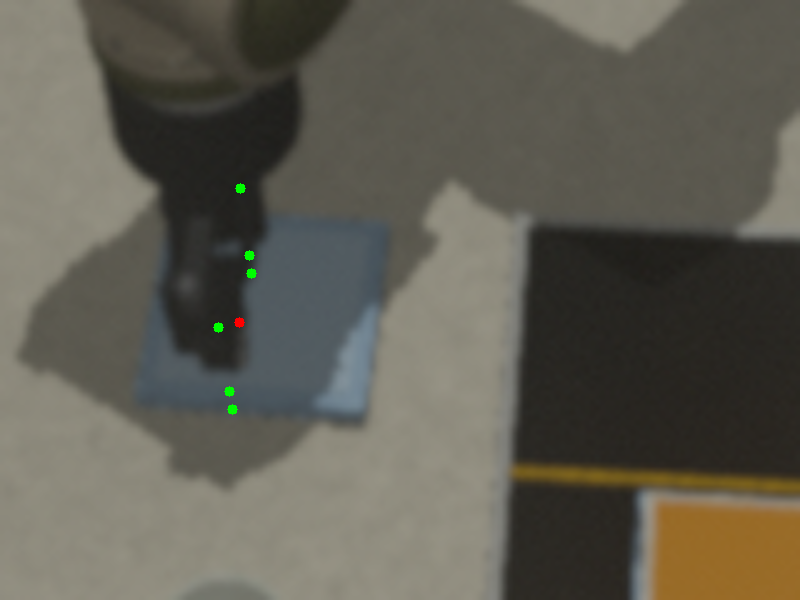

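The projected TCP doesn't match the fingertips in the scene crop. The tips are at about (235,368), while I expected about (232,409), so they sit higher than the stated overhang implies. They passed above the dish, which hasn't moved and shows no force. I'll back off and find the bench by touch.

Call:
carry_out --pt "0.03 0 -0.01 0" --pt "0.06 0 -0.01 0" --pt "0.075 0 -0.01 0" --pt "0.075 0.003 -0.01 0" --pt "0.075 0.006 -0.01 0" --pt "0.075 0.006 -0.01 0"

```text
t: 6.33
eef_pos: [0.5122, -0.1864, 0.0032]
orientation: [[0.109, -0.002, 0.994], [-0.994, 0.001, 0.109], [-0.002, -1.0, -0.002]]
wrist_force: [0.4, 0.3, 0.2]
opening: 0.701
```

```bash
python3 - <<'E'
from m import *
g=grab_frame('scene'); s=sense(); c=g['color'].copy()
p=np.array(s['eef_pos']);R=np.array(s['orientation'])
big=cv2.resize(c[170:290,190:350],(800,600),interpolation=cv2.INTER_CUBIC)
def mk(P,col):
    u=proj(g,P); u=((u-[190,170])*5).astype(int); cv2.circle(big,tuple(int(v) for v in u),4,col,-1); print(u)
mk(p,(255,0,0))
for sgn in(-1,1):
    for dd in (0.014,0,-.05): mk(p+R[:,2]*.036*sgn+R[:,1]*dd,(0,255,0))
cv2.imwrite('pics/p5.png',big[:,:,::-1])
E
```

```text
[279 302]
[295 253]
[291 235]
[276 169]
[270 387]
[266 370]
[249 306]
```

View pics/p5.png

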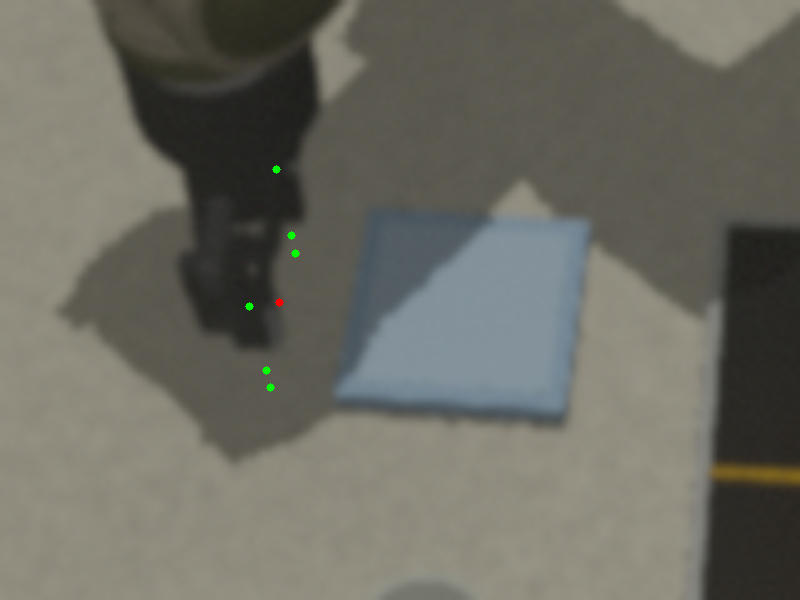

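Call:
carry_out --pt "0 0.004 0 0" --pt "0 0.008 0 0" --pt "0 0.01 0 0" --pt "0 0.01 0 0"

```text
t: 6.72
eef_pos: [0.5126, -0.187, -0.0066]
orientation: [[0.109, -0.001, 0.994], [-0.994, 0.001, 0.109], [-0.001, -1.0, -0.001]]
wrist_force: [0.8, -0.3, 0.0]
opening: 0.705
```

Call:
carry_out --pt "0 0.001 0 0" --pt "0 0.002 0 0" --pt "0 0.003 0 0" --pt "0 0.003 0 0"

```text
t: 7.05
eef_pos: [0.5128, -0.1876, -0.0091]
orientation: [[0.109, -0.0, 0.994], [-0.994, 0.0, 0.109], [-0.0, -1.0, -0.0]]
wrist_force: [-0.2, 0.2, 1.3]
opening: 0.704
```

```bash
python3 - <<'E'
from m import *
g=grab_frame('scene'); s=sense(); c=g['color'].copy()
p=np.array(s['eef_pos']);R=np.array(s['orientation'])
big=cv2.resize(c[170:290,190:350],(800,600),interpolation=cv2.INTER_CUBIC)
print(s['joint_torque'])
cv2.imwrite('pics/p6.png',big[:,:,::-1])
E
```

```text
[ 1.39234326e-02 -4.92766607e+01 -1.45881602e+01  5.84036252e-05
 -1.53882068e-02  2.91281531e-04]
```

View pics/p6.png

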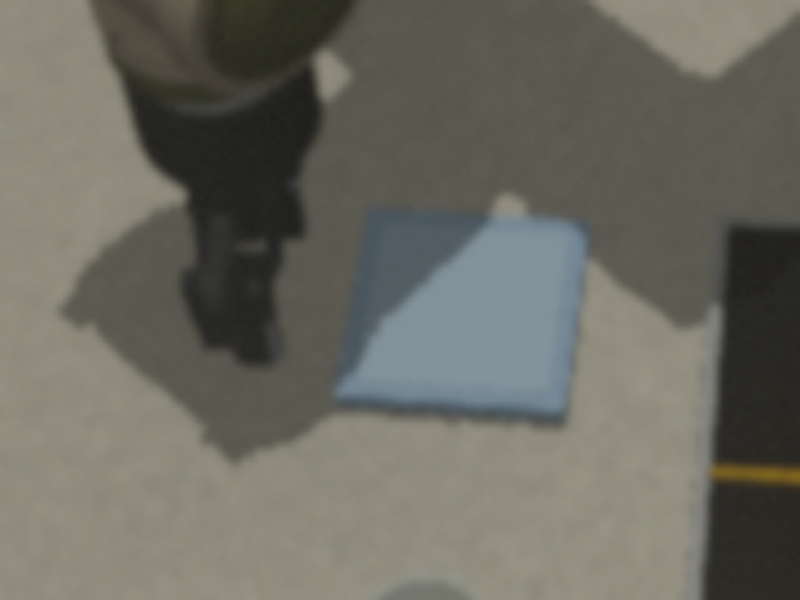

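Call:
carry_out --pt "0 0.001 0 0" --pt "0 0.002 0 0" --pt "0 0.003 0 0" --pt "0 0.003 0 0"

```text
t: 7.43
eef_pos: [0.5128, -0.1875, -0.0122]
orientation: [[0.109, -0.0, 0.994], [-0.994, 0.0, 0.109], [-0.0, -1.0, -0.0]]
wrist_force: [-0.7, -0.1, 0.6]
opening: 0.701
```

Call:
carry_out --pt "0 0.001 0 0" --pt "0 0.002 0 0" --pt "0 0.002 0 0" --pt "0 0.002 0 0"

```text
t: 7.77
eef_pos: [0.5128, -0.1875, -0.014]
orientation: [[0.109, -0.0, 0.994], [-0.994, 0.0, 0.109], [-0.0, -1.0, -0.0]]
wrist_force: [0.0, -0.6, 0.0]
opening: 0.699
```

Call:
carry_out --pt "0 0.001 0 0" --pt "0 0.002 0 0" --pt "0 0.002 0 0"

```text
t: 8.02
eef_pos: [0.5128, -0.1875, -0.0162]
orientation: [[0.109, -0.0, 0.994], [-0.994, 0.0, 0.109], [-0.0, -1.0, -0.0]]
wrist_force: [-0.3, -0.0, 0.5]
opening: 0.702
```

Call:
carry_out --pt "0 0.001 0 0" --pt "0 0.002 0 0" --pt "0 0.002 0 0"

```text
t: 8.27
eef_pos: [0.5128, -0.1875, -0.0182]
orientation: [[0.109, -0.0, 0.994], [-0.994, 0.0, 0.109], [-0.0, -1.0, -0.0]]
wrist_force: [0.3, -0.3, 0.2]
opening: 0.702
```

```bash
python3 - <<'E'
from m import *
g=grab_frame('scene'); s=sense(); c=g['color'].copy()
p=np.array(s['eef_pos']);R=np.array(s['orientation'])
big=cv2.resize(c[170:290,190:350],(800,600),interpolation=cv2.INTER_CUBIC)
def mk(P,col):
    u=proj(g,P); u=((u-[190,170])*5).astype(int); cv2.circle(big,tuple(int(v) for v in u),4,col,-1)
for sgn in(-1,1):
    for z in (0,.016): 
        q=p+R[:,2]*.036*sgn; q[2]=z; mk(q,(0,255,0) if z==0 else (255,0,0))
cv2.imwrite('pics/p7.png',big[:,:,::-1])
E
```

```text
(no output)
```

View pics/p7.png

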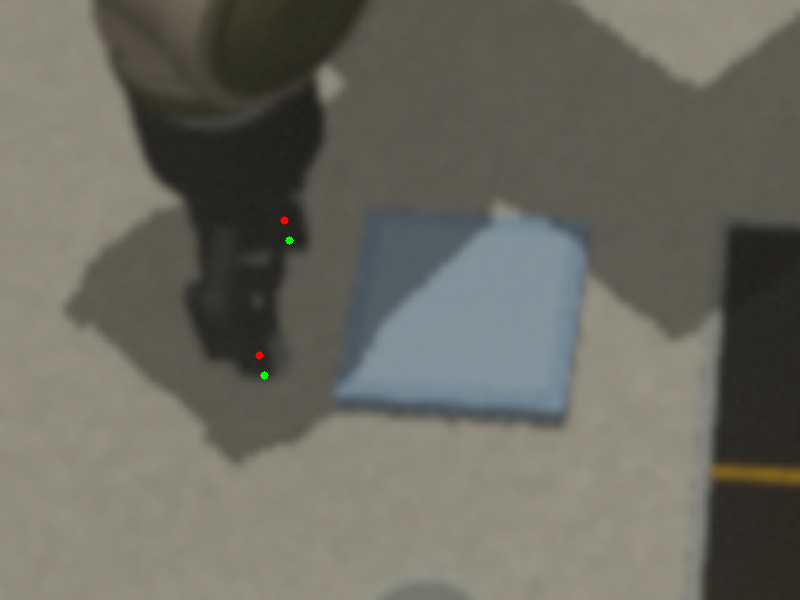

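Projection now puts the tips at bench level, so the effective tip is about 18 mm behind the TCP. Next I'll push, drifting 8 mm sideways towards the lane centre.

Call:
carry_out --pt "-0.008 -0.001 0 0" --pt "-0.015 -0.001 0 0" --pt "-0.02 -0.001 0 0" --pt "-0.024 -0.001 0 0" --pt "-0.028 -0.001 0 0" --pt "-0.032 -0.001 0.0005 0" --pt "-0.036 -0.001 0.001 0" --pt "-0.04 -0.001 0.002 0" --pt "-0.044 -0.001 0.003 0" --pt "-0.048 -0.001 0.004 0" --pt "-0.052 -0.001 0.005 0" --pt "-0.056 -0.001 0.006 0" --pt "-0.06 -0.001 0.007 0" --pt "-0.064 -0.001 0.008 0" --pt "-0.068 -0.001 0.008 0" --pt "-0.071 -0.001 0.008 0" --pt "-0.073 -0.001 0.008 0" --pt "-0.073 -0.001 0.008 0"

```text
t: 9.82
eef_pos: [0.5127, -0.1136, -0.017]
orientation: [[0.109, -0.0, 0.994], [-0.994, 0.0, 0.109], [-0.0, -1.0, -0.0]]
wrist_force: [-0.0, -0.1, -0.3]
opening: 0.705
```

```bash
python3 look.py l4 .012
```

```text
top 0.93 [311. 243.] 608 tray xy [ -2.2 -31. ] [96.5 49.6] 1.4
scene 0.93 [305. 237.] 1865 tray xy [  1.8 -59.8] [107.3 100.4] 6.9
tool [  -1.2 -119.9  -17. ] [-0.5 -1.8  0.5] 10.0167
```

View pics/l4.png

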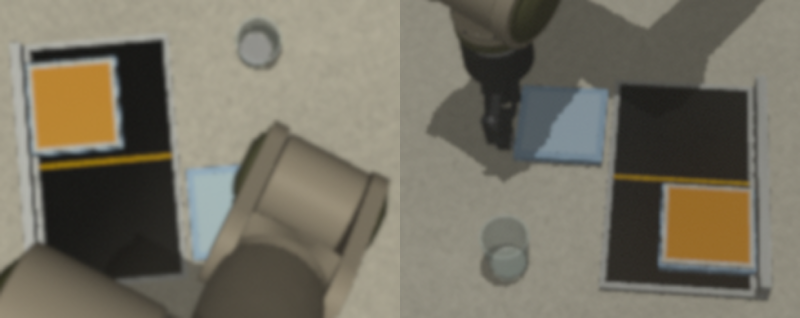

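Call:
carry_out --pt "-0.003 0 0 0" --pt "-0.006 0 0 0" --pt "-0.008 0 0 0" --pt "-0.009 0 0 0" --pt "-0.01 0 0 0" --pt "-0.01 0 0 0"

```text
t: 10.52
eef_pos: [0.5123, -0.1064, -0.0166]
orientation: [[0.11, 0.001, 0.994], [-0.994, -0.004, 0.11], [0.004, -1.0, 0.001]]
wrist_force: [-2.1, -13.0, 1.0]
opening: 0.703
```

Call:
carry_out --pt "0 -0.002 0 0" --pt "0 -0.004 0 0" --pt "-0.0003 -0.006 0 0" --pt "-0.0005 -0.008 0 0" --pt "-0.0007 -0.01 0 0" --pt "-0.001 -0.012 0 0" --pt "-0.001 -0.014 0 0" --pt "-0.0015 -0.016 0 0" --pt "-0.0015 -0.016 0 0"

```text
t: 11.27
eef_pos: [0.5123, -0.1049, -0.0001]
orientation: [[0.11, 0.002, 0.994], [-0.994, -0.004, 0.11], [0.005, -1.0, 0.002]]
wrist_force: [-2.6, -12.3, 2.1]
opening: 0.699
```

```bash
cat > lk2.py <<'E'
import sys
from m import *
n=sys.argv[1]
g=grab_frame('scene'); c=g['color'][180:270,230:390]
cv2.imwrite(f'pics/{n}.png',cv2.resize(c,(800,450),interpolation=cv2.INTER_CUBIC)[:,:,::-1])
E
python3 lk2.py l5
```

```text
(no output)
```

View pics/l5.png

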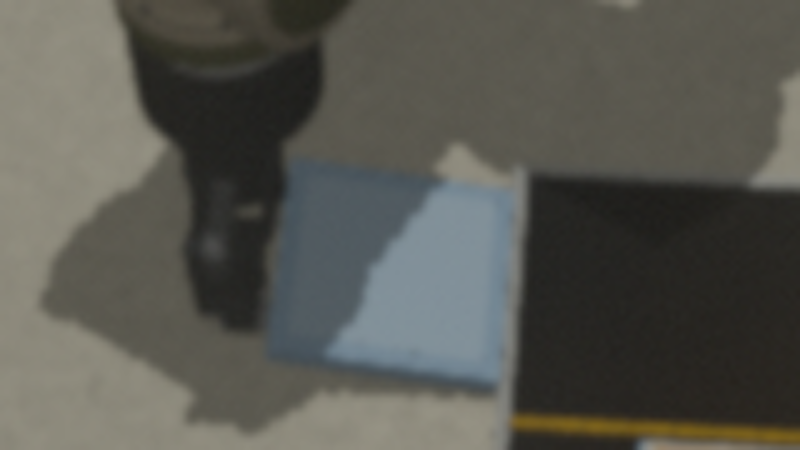

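The near side has lifted: the dish's top edge now slopes from (290,160) to (510,190), steeper than the tray's edge. I'll continue along the arc.

Call:
carry_out --pt "-0.0004 -0.0025 0 0" --pt "-0.0009 -0.0048 0 0" --pt "-0.0015 -0.0073 0 0" --pt "-0.0021 -0.0099 0 0" --pt "-0.0028 -0.0124 0 0" --pt "-0.0036 -0.0149 0 0" --pt "-0.0045 -0.0174 0 0" --pt "-0.0054 -0.0198 0 0" --pt "-0.0064 -0.0222 0 0" --pt "-0.0074 -0.0247 0 0" --pt "-0.0085 -0.027 0 0" --pt "-0.0096 -0.0294 0 0" --pt "-0.0108 -0.0317 0 0" --pt "-0.0121 -0.034 0 0" --pt "-0.0121 -0.034 0 0"

```text
t: 12.57
eef_pos: [0.5112, -0.093, 0.0345]
orientation: [[0.11, 0.003, 0.994], [-0.994, -0.005, 0.11], [0.005, -1.0, 0.002]]
wrist_force: [-2.6, -12.9, 7.1]
opening: 0.706
```

```bash
python3 lk2.py l6
```

```text
(no output)
```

View pics/l6.png

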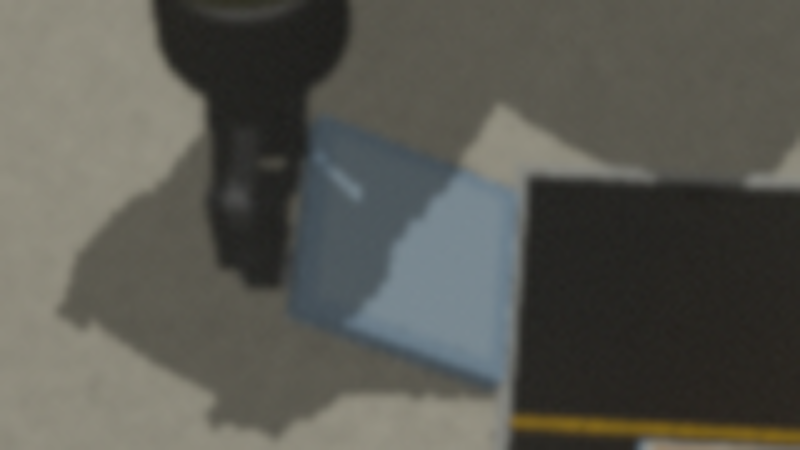

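Call:
carry_out --pt "-0.0005 -0.0023 0 0" --pt "-0.0015 -0.0045 0 0" --pt "-0.0025 -0.0067 0 0" --pt "-0.004 -0.0088 0 0" --pt "-0.0055 -0.011 0 0" --pt "-0.007 -0.0129 0 0" --pt "-0.0088 -0.015 0 0" --pt "-0.0105 -0.0169 0 0" --pt "-0.0123 -0.0188 0 0" --pt "-0.014 -0.0207 0 0" --pt "-0.0158 -0.0225 0 0" --pt "-0.0177 -0.0243 0 0" --pt "-0.0197 -0.026 0 0" --pt "-0.0217 -0.0277 0 0" --pt "-0.0237 -0.0293 0 0" --pt "-0.0258 -0.0309 0 0" --pt "-0.028 -0.0325 0 0" --pt "-0.03 -0.034 0 0" --pt "-0.032 -0.035 0 0" --pt "-0.034 -0.0366 0 0"

```text
t: 14.28
eef_pos: [0.5073, -0.0584, 0.0712]
orientation: [[0.109, 0.003, 0.994], [-0.994, -0.004, 0.109], [0.004, -1.0, 0.002]]
wrist_force: [-2.4, -8.2, 10.5]
opening: 0.698
```

```bash
python3 lk2.py l7
```

```text
(no output)
```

View pics/l7.png

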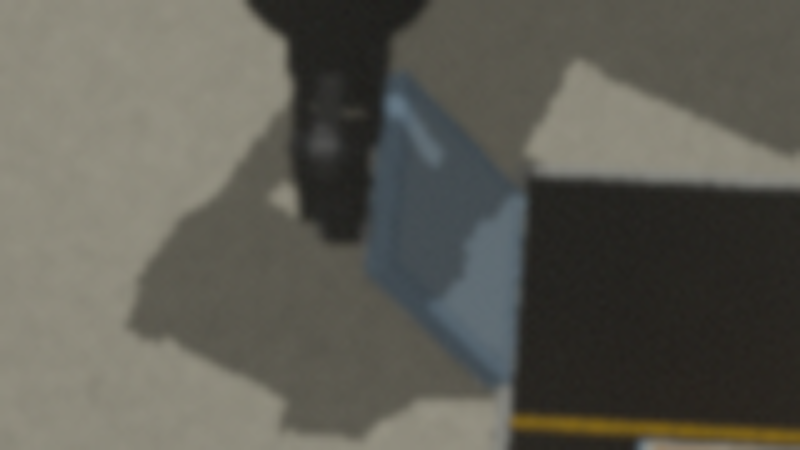

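Call:
carry_out --pt "-0.001 -0.002 0 0" --pt "-0.003 -0.0035 0 0" --pt "-0.0055 -0.005 0 0" --pt "-0.008 -0.006 0 0" --pt "-0.0105 -0.0075 0 0" --pt "-0.013 -0.009 0 0" --pt "-0.0155 -0.0095 0 0" --pt "-0.018 -0.0103 0 0" --pt "-0.0205 -0.011 0 0" --pt "-0.023 -0.0117 0 0" --pt "-0.0255 -0.0123 0 0" --pt "-0.028 -0.0128 0 0" --pt "-0.0305 -0.0132 0 0" --pt "-0.033 -0.0136 0 0" --pt "-0.0355 -0.014 0 0" --pt "-0.038 -0.0143 0 0" --pt "-0.038 -0.0143 0 0"

```text
t: 15.75
eef_pos: [0.503, -0.0188, 0.085]
orientation: [[0.109, 0.002, 0.994], [-0.994, -0.001, 0.109], [0.001, -1.0, 0.002]]
wrist_force: [-0.9, -1.7, 10.2]
opening: 0.707
```

```bash
python3 lk2.py l8
```

```text
(no output)
```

View pics/l8.png

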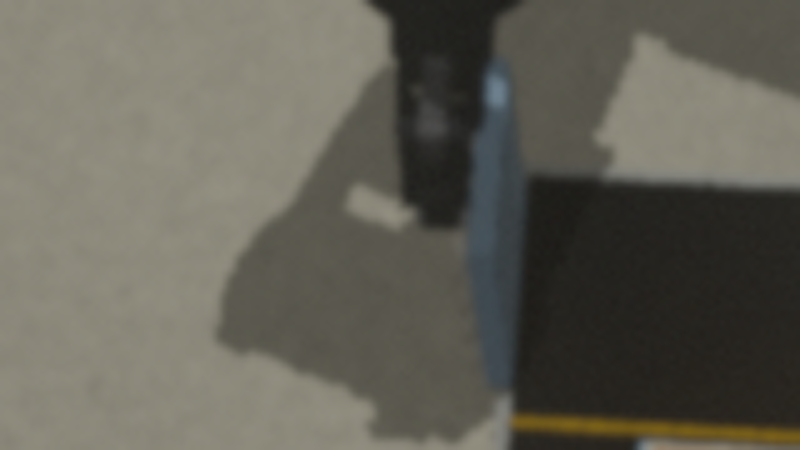

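Call:
carry_out --pt "0 -0.0015 0 0" --pt "-0.001 -0.003 0 0" --pt "-0.003 -0.0035 0 0" --pt "-0.0055 -0.004 0 0" --pt "-0.008 -0.0045 0 0" --pt "-0.0105 -0.005 0 0" --pt "-0.013 -0.005 0 0" --pt "-0.0155 -0.005 0 0" --pt "-0.018 -0.005 0 0" --pt "-0.0205 -0.005 0 0" --pt "-0.023 -0.005 0 0" --pt "-0.0255 -0.005 0 0" --pt "-0.0255 -0.005 0 0"

```text
t: 16.88
eef_pos: [0.4996, 0.0067, 0.0889]
orientation: [[0.109, -0.0, 0.994], [-0.994, 0.0, 0.109], [-0.0, -1.0, -0.0]]
wrist_force: [-0.7, 0.5, -0.3]
opening: 0.705
```

```bash
python3 lk2.py l9
```

```text
(no output)
```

View pics/l9.png

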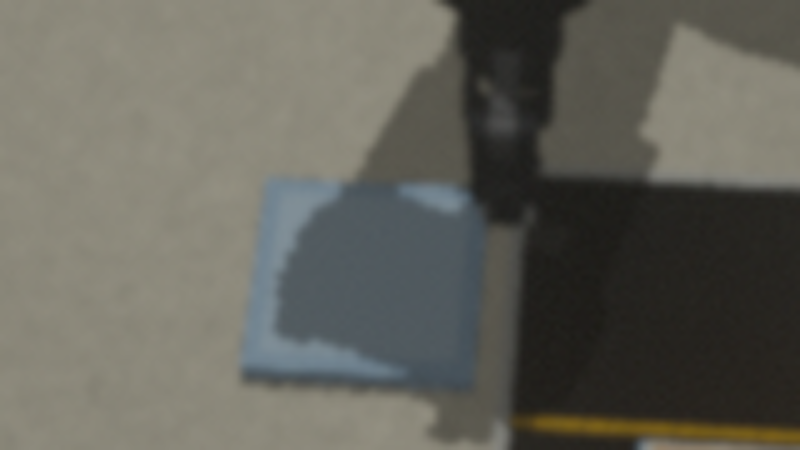

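The dish fell back flat, lid up: it's at cols 245–485 in the crop, clear of the tray by about 13 mm. The force ratios fz/fy matched tan(tilt) at every stage, so the tips were bearing on the near face above the lid rim, which means they still weren't low enough. My last upward move then slipped them over the top. I'll go back, find the bench by real contact, and retry.

Call:
carry_out --pt "0.035 0 0 0" --pt "0.07 0 0 0" --pt "0.11 0 0 0" --pt "0.145 0 0 0" --pt "0.15 0.03 0 0" --pt "0.15 0.065 0 0" --pt "0.15 0.095 0 0" --pt "0.15 0.106 0 0" --pt "0.15 0.106 0 0" --pt "0.15 0.106 0 0"

```text
t: 17.77
eef_pos: [0.5159, -0.143, -0.0174]
orientation: [[0.109, -0.001, 0.994], [-0.994, 0.0, 0.109], [-0.0, -1.0, -0.001]]
wrist_force: [-0.2, -0.0, 0.7]
opening: 0.703
```

```bash
python3 look.py l10 .012; python3 lk2.py l10b
```

```text
top 0.58 [321. 240.] 1110 tray xy [ -1.4 -55. ] [101.   87.4] 5.0
scene 0.9 [301. 236.] 1895 tray xy [  3.2 -62.9] [108.9 100.8] 6.4
scene 0.44 [362. 259.] 7439 tray xy [62.2 86.2] [290.5 178.5] 6.3
tool [  -0.8 -148.9  -16.3] [ 0.2  0.4 -0.1] 17.9667
```

View pics/l10b.png

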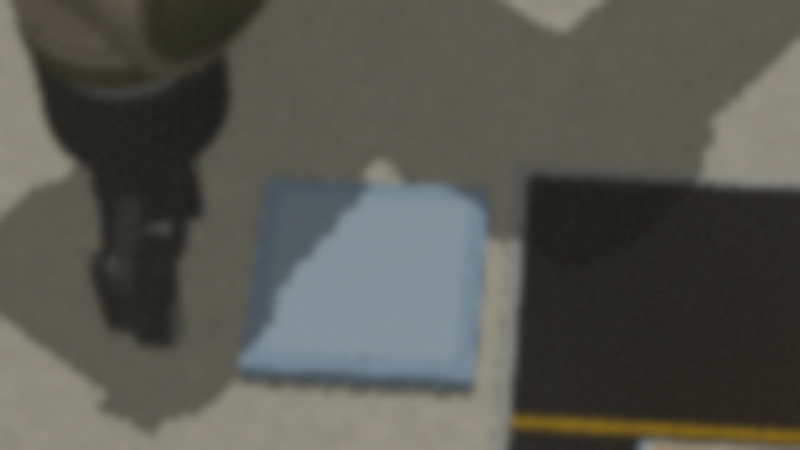

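Call:
carry_out --pt "0 0.002 0 0" --pt "0 0.004 0 0" --pt "0 0.004 0 0" --pt "0 0.004 0 0"

```text
t: 18.35
eef_pos: [0.516, -0.1428, -0.0211]
orientation: [[0.109, -0.0, 0.994], [-0.994, 0.0, 0.109], [-0.0, -1.0, -0.0]]
wrist_force: [-0.3, -0.5, 0.4]
opening: 0.7
```

Call:
carry_out --pt "0 0.001 0 0" --pt "0 0.002 0 0" --pt "0 0.002 0 0"

```text
t: 18.6
eef_pos: [0.5161, -0.1429, -0.0214]
orientation: [[0.109, 0.001, 0.994], [-0.994, -0.001, 0.109], [0.001, -1.0, 0.001]]
wrist_force: [-4.4, 2.1, 19.5]
opening: 0.699
```

Call:
carry_out --pt "0 0.001 0 0" --pt "0 0.002 0 0" --pt "0 0.002 0 0"

```text
t: 18.85
eef_pos: [0.5162, -0.1429, -0.0215]
orientation: [[0.109, 0.002, 0.994], [-0.994, -0.001, 0.109], [0.002, -1.0, 0.002]]
wrist_force: [-10.4, 5.3, 41.2]
opening: 0.707
```

Bench contact came at TCP z = −21.3 mm, so last time the tips were about 4.5 mm up, right at the lid rim. I'll raise to 0.5 mm clearance and push.

Call:
carry_out --pt "0 -0.0045 0 0" --pt "-0.004 -0.0045 0 0" --pt "-0.009 -0.0045 0 0" --pt "-0.014 -0.0045 0 0" --pt "-0.019 -0.0045 0 0" --pt "-0.024 -0.0045 0 0" --pt "-0.028 -0.0045 0 0" --pt "-0.032 -0.0045 0 0" --pt "-0.035 -0.0045 0 0" --pt "-0.037 -0.0045 0 0" --pt "-0.039 -0.0045 0 0" --pt "-0.04 -0.0045 0 0" --pt "-0.04 -0.0045 0 0"

```text
t: 19.93
eef_pos: [0.5124, -0.1063, -0.0201]
orientation: [[0.11, 0.002, 0.994], [-0.994, -0.006, 0.11], [0.006, -1.0, 0.001]]
wrist_force: [-3.2, -19.3, 0.3]
opening: 0.699
```

Call:
carry_out --pt "0.0 -0.002 0 0" --pt "0.0 -0.004 0 0" --pt "0.0 -0.006 0 0" --pt "0.0 -0.008 0 0" --pt "0.0 -0.01 0 0" --pt "0.0 -0.012 0 0" --pt "0.0 -0.014 0 0" --pt "0.0 -0.015 0 0" --pt "0.0 -0.015 0 0"

```text
t: 20.68
eef_pos: [0.5124, -0.1054, -0.0049]
orientation: [[0.109, 0.002, 0.994], [-0.994, -0.004, 0.109], [0.004, -1.0, 0.001]]
wrist_force: [-1.6, -12.1, 1.5]
opening: 0.705
```

```bash
python3 lk2.py l11
```

```text
(no output)
```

View pics/l11.png

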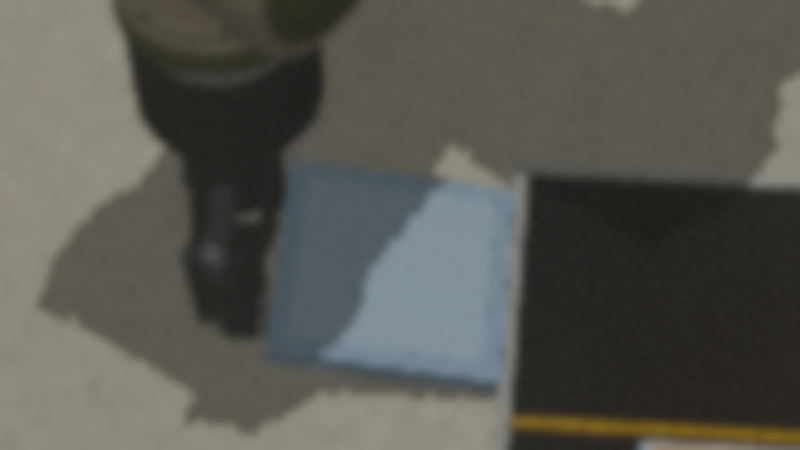

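Call:
carry_out --pt "-0.0004 -0.0025 0 0" --pt "-0.0009 -0.0048 0 0" --pt "-0.0015 -0.0073 0 0" --pt "-0.0021 -0.0098 0 0" --pt "-0.0028 -0.0121 0 0" --pt "-0.0036 -0.0145 0 0" --pt "-0.0045 -0.0168 0 0" --pt "-0.0054 -0.019 0 0" --pt "-0.0064 -0.0212 0 0" --pt "-0.0076 -0.0234 0 0" --pt "-0.0088 -0.0255 0 0" --pt "-0.01 -0.0275 0 0" --pt "-0.0115 -0.0295 0 0" --pt "-0.013 -0.0315 0 0" --pt "-0.0145 -0.0335 0 0" --pt "-0.0145 -0.0335 0 0"

```text
t: 22.07
eef_pos: [0.5118, -0.0937, 0.0303]
orientation: [[0.11, 0.005, 0.994], [-0.994, -0.01, 0.11], [0.01, -1.0, 0.004]]
wrist_force: [-5.8, -26.0, 12.3]
opening: 0.698
```

```bash
python3 lk2.py l12
```

```text
(no output)
```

View pics/l12.png

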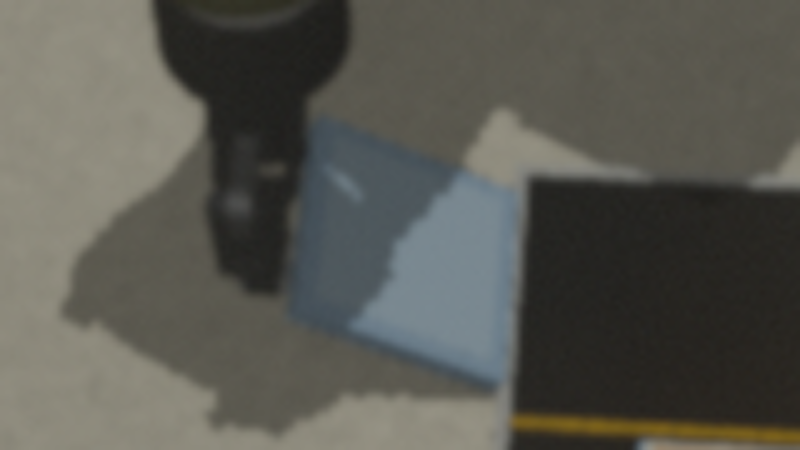

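Call:
carry_out --pt "0.0 -0.002 0 0" --pt "0.0 -0.004 0 0" --pt "-0.0005 -0.006 0 0" --pt "-0.0015 -0.008 0 0" --pt "-0.0025 -0.01 0 0" --pt "-0.004 -0.012 0 0" --pt "-0.0055 -0.014 0 0" --pt "-0.007 -0.0155 0 0" --pt "-0.0085 -0.017 0 0" --pt "-0.01 -0.0185 0 0" --pt "-0.012 -0.02 0 0" --pt "-0.014 -0.0215 0 0" --pt "-0.016 -0.023 0 0" --pt "-0.018 -0.0245 0 0" --pt "-0.018 -0.0245 0 0"

```text
t: 23.37
eef_pos: [0.5098, -0.0746, 0.0551]
orientation: [[0.11, 0.005, 0.994], [-0.994, -0.008, 0.11], [0.009, -1.0, 0.004]]
wrist_force: [-5.2, -18.7, 18.3]
opening: 0.702
```

```bash
python3 lk2.py l13
```

```text
(no output)
```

View pics/l13.png

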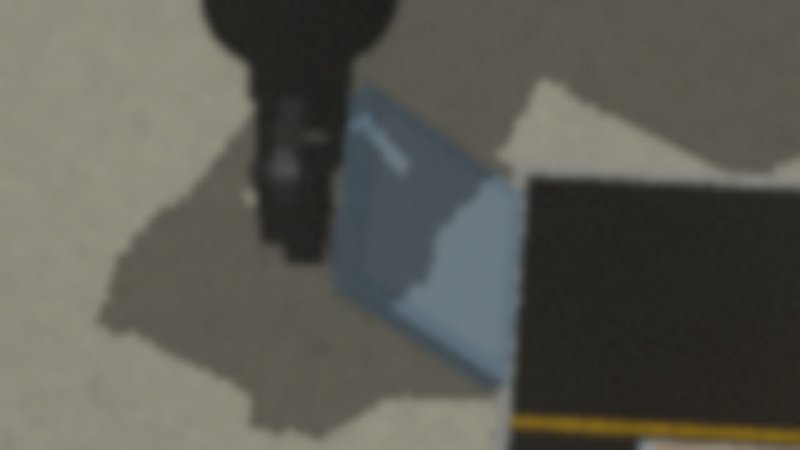

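Call:
carry_out --pt "0.0005 -0.0015 0 0" --pt "0.0005 -0.003 0 0" --pt "0.0 -0.0045 0 0" --pt "-0.0015 -0.006 0 0" --pt "-0.003 -0.0075 0 0" --pt "-0.0045 -0.009 0 0" --pt "-0.006 -0.0103 0 0" --pt "-0.0075 -0.0115 0 0" --pt "-0.009 -0.0125 0 0" --pt "-0.011 -0.0135 0 0" --pt "-0.013 -0.0145 0 0" --pt "-0.015 -0.0152 0 0" --pt "-0.017 -0.016 0 0" --pt "-0.017 -0.016 0 0"

```text
t: 24.58
eef_pos: [0.5075, -0.0556, 0.0704]
orientation: [[0.109, 0.004, 0.994], [-0.994, -0.004, 0.109], [0.005, -1.0, 0.003]]
wrist_force: [-1.7, -9.7, 13.4]
opening: 0.705
```

```bash
python3 lk2.py l14
```

```text
(no output)
```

View pics/l14.png

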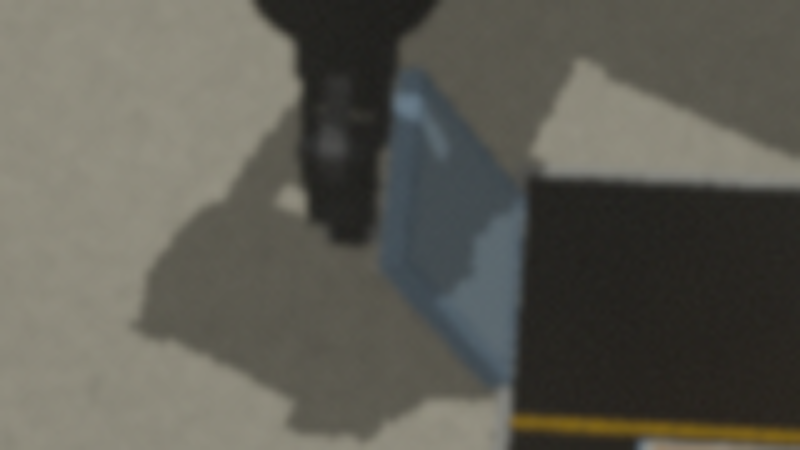

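Call:
carry_out --pt "-0.001 -0.001 0 0" --pt "-0.0025 -0.002 0 0" --pt "-0.004 -0.003 0 0" --pt "-0.006 -0.004 0 0" --pt "-0.008 -0.005 0 0" --pt "-0.01 -0.0058 0 0" --pt "-0.012 -0.0065 0 0" --pt "-0.014 -0.0071 0 0" --pt "-0.016 -0.0077 0 0" --pt "-0.018 -0.008 0 0" --pt "-0.02 -0.008 0 0" --pt "-0.02 -0.008 0 0"

```text
t: 25.63
eef_pos: [0.5055, -0.0358, 0.0794]
orientation: [[0.109, 0.005, 0.994], [-0.994, -0.005, 0.11], [0.005, -1.0, 0.004]]
wrist_force: [-4.6, -9.4, 25.1]
opening: 0.701
```

```bash
python3 lk2.py l15
```

```text
(no output)
```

View pics/l15.png

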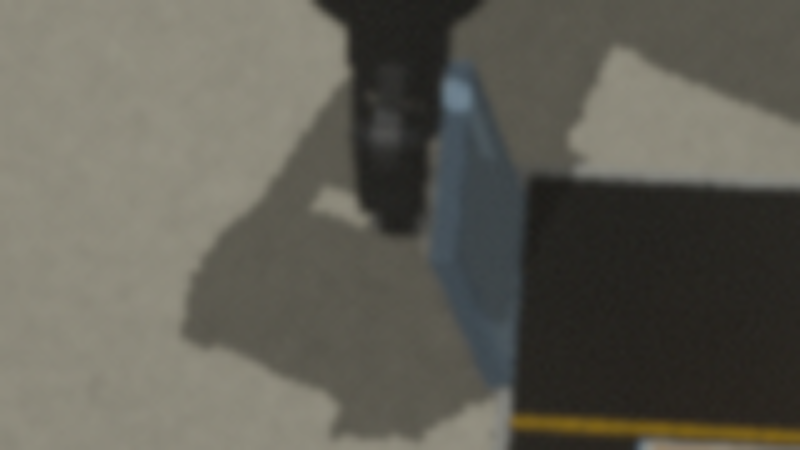

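Call:
carry_out --pt "0 -0.0005 0 0" --pt "-0.001 -0.001 0 0" --pt "-0.003 -0.0018 0 0" --pt "-0.005 -0.0025 0 0" --pt "-0.007 -0.003 0 0" --pt "-0.009 -0.0034 0 0" --pt "-0.011 -0.0038 0 0" --pt "-0.013 -0.0041 0 0" --pt "-0.015 -0.0044 0 0" --pt "-0.016 -0.0045 0 0"

```text
t: 26.52
eef_pos: [0.5029, -0.0182, 0.0821]
orientation: [[0.109, 0.002, 0.994], [-0.994, -0.001, 0.109], [0.001, -1.0, 0.002]]
wrist_force: [-0.1, -0.4, -0.0]
opening: 0.703
```

```bash
python3 lk2.py l16
```

```text
(no output)
```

View pics/l16.png

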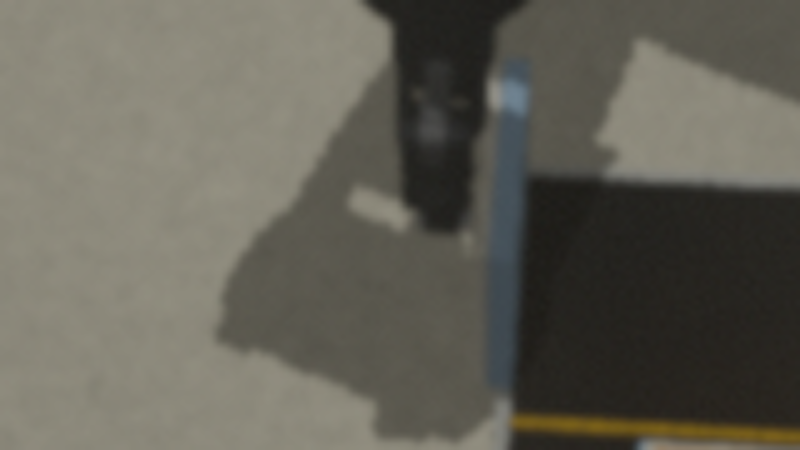

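The dish now stands on end against the tray at cols 488–528, free of the finger. I'll back off slightly, lower the tips below its top, then tip it over.

Call:
carry_out --pt "0.004 0 0 0" --pt "0.008 0 0 0" --pt "0.008 0.008 0 0" --pt "0.008 0.016 0 0" --pt "0.008 0.022 0 0" --pt "0.004 0.022 0 0" --pt "0 0.022 0 0" --pt "-0.003 0.022 0 0" --pt "-0.006 0.022 0 0" --pt "-0.009 0.022 0 0" --pt "-0.012 0.022 0 0" --pt "-0.015 0.022 0 0" --pt "-0.018 0.022 0 0" --pt "-0.021 0.022 0 0" --pt "-0.024 0.022 0 0" --pt "-0.027 0.022 0 0" --pt "-0.027 0.022 0 0"

```text
t: 27.98
eef_pos: [0.4993, 0.0093, 0.0589]
orientation: [[0.109, -0.0, 0.994], [-0.994, 0.0, 0.109], [-0.0, -1.0, -0.0]]
wrist_force: [-0.0, 0.6, -1.0]
opening: 0.706
```

```bash
python3 lk2.py l17
```

```text
(no output)
```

View pics/l17.png

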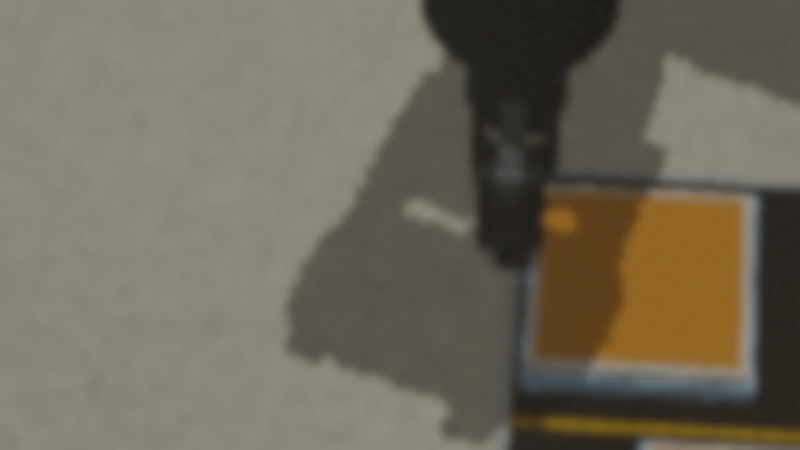

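It toppled onto the empty lane with amber up, at cols 520–758, clear of the yellow line. I'll back off, lower to just above mat height, and look.

Call:
carry_out --pt "0.015 0 0 0" --pt "0.03 0 0 0" --pt "0.037 0.01 0 0" --pt "0.037 0.035 0 0" --pt "0.037 0.055 0 0" --pt "0.037 0.066 0 0" --pt "0.037 0.066 0 0" --pt "0.037 0.066 0 0"

```text
t: 28.7
eef_pos: [0.5032, -0.028, -0.0077]
orientation: [[0.109, -0.001, 0.994], [-0.994, 0.0, 0.109], [-0.001, -1.0, -0.001]]
wrist_force: [0.2, 0.3, 0.1]
opening: 0.705
```

```bash
python3 look.py l18 .02;python3 lk2.py l18b
```

```text
top 0.76 [269. 246.] 871 tray xy [-0.8 74.7] [97.7 65.2] 5.9
scene 0.86 [356. 236.] 1983 tray xy [ 4.8 56.3] [110.1 103.8] 6.8
tool [ -0.6 -33.3  -6.3] [-0.1 -0.4 -0.2] 28.9
```

View pics/l18b.png

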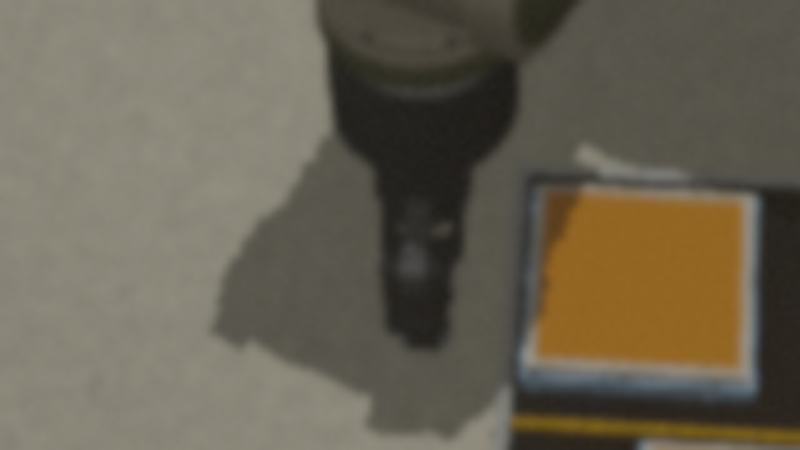

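Call:
carry_out --pt "-0.01 0 0 0" --pt "-0.018 0 0 0" --pt "-0.023 0 0 0" --pt "-0.027 0 0 0" --pt "-0.031 0 0 0" --pt "-0.035 0 0 0" --pt "-0.039 0 0 0" --pt "-0.043 0 0 0" --pt "-0.047 0 0 0" --pt "-0.051 0 0 0" --pt "-0.055 0 0 0" --pt "-0.059 0 0 0" --pt "-0.063 0 0 0" --pt "-0.067 0 0 0" --pt "-0.071 0 0 0" --pt "-0.074 0 0 0" --pt "-0.077 0 0 0" --pt "-0.079 0 0 0" --pt "-0.079 0 0 0"

```text
t: 30.53
eef_pos: [0.4947, 0.0509, -0.0071]
orientation: [[0.109, -0.0, 0.994], [-0.994, 0.0, 0.109], [-0.0, -1.0, -0.0]]
wrist_force: [0.0, 0.8, 0.2]
opening: 0.701
```

```bash
python3 look.py l19 .02
```

```text
top 0.66 [239. 243.] 183 tray xy [ 14.1 148.6] [73.6 22. ] 1.9
scene 0.79 [383. 242.] 1859 tray xy [  2.2 105.8] [110.  99.] 5.7
scene 0.69 [380. 291.] 2180 tray xy [130.8 108.6] [102.   98.6] 8.2
tool [-1.1 45.7 -7.1] [0.9 0.3 0. ] 30.7333
```

View pics/l19.png

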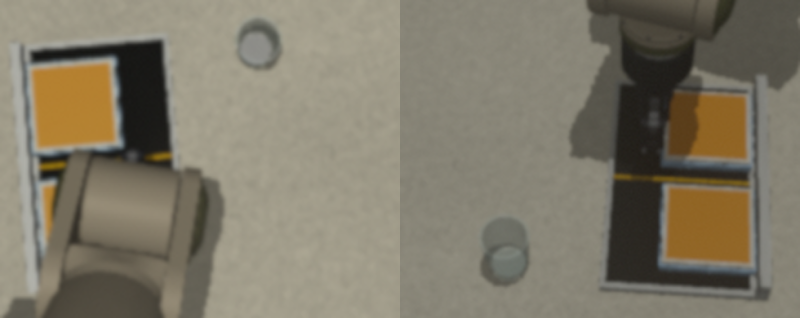

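Call:
carry_out --pt "-0.002 0 0 0" --pt "-0.004 0 0 0" --pt "-0.005 0 0 0" --pt "-0.006 0 0 0" --pt "-0.007 0 0 0" --pt "-0.008 0 0 0" --pt "-0.008 0 0 0"

```text
t: 31.32
eef_pos: [0.4945, 0.0559, -0.0069]
orientation: [[0.11, 0.001, 0.994], [-0.994, -0.005, 0.11], [0.005, -1.0, 0.0]]
wrist_force: [-1.0, -19.4, 0.9]
opening: 0.701
```

Pushing against the stop reads 19 N. Now I'll withdraw, lift clear and check.

Call:
carry_out --pt "-0.006 0 0 0" --pt "-0.004 0 0 0" --pt "0.0 0 0 0" --pt "0.01 0 0 0" --pt "0.03 0 0 0" --pt "0.06 0 0 0" --pt "0.1 0 0 0" --pt "0.13 -0.03 0 0" --pt "0.16 -0.07 0 0" --pt "0.2 -0.11 0 0" --pt "0.24 -0.15 0 0" --pt "0.28 -0.15 0 0" --pt "0.32 -0.15 0 0" --pt "0.32 -0.15 0 0"

```text
t: 32.48
eef_pos: [0.5291, -0.263, 0.1445]
orientation: [[0.108, 0.003, 0.994], [-0.994, -0.002, 0.108], [0.002, -1.0, 0.002]]
wrist_force: [0.3, 0.2, -0.2]
opening: 0.701
```

```bash
python3 look.py l20 .026; python3 - <<'E'
from m import *
f=grab_frame('top')
c=f['color'][155:290,215:355]; cv2.imwrite('pics/l20b.png',cv2.resize(c,(620,598),interpolation=cv2.INTER_CUBIC)[:,:,::-1])
E
```

```text
top 0.67 [256. 252.] 1597 tray xy [ -2.  111.8] [98.1 99.8] 5.7
scene 0.74 [383. 239.] 1921 tray xy [  7.3 109.9] [106.1  99.5] 6.5
tool [  -1.6 -266.3  142.5] [ 0.5 -0.   0.1] 32.6833
```

View pics/l20b.png

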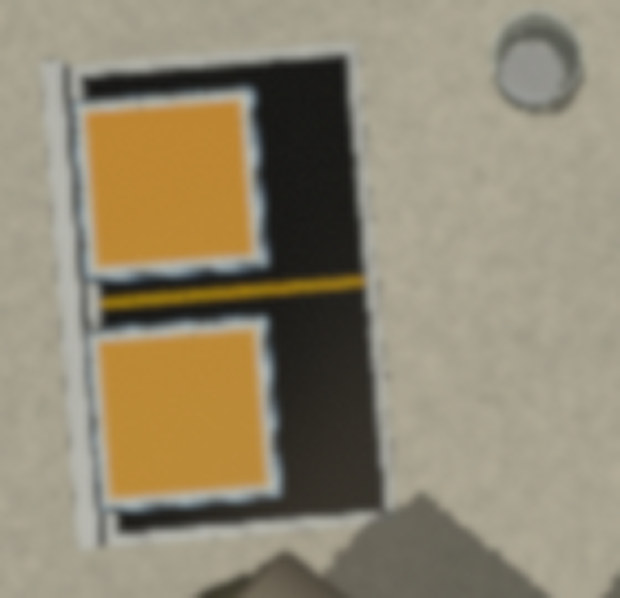

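View pics/l20.png

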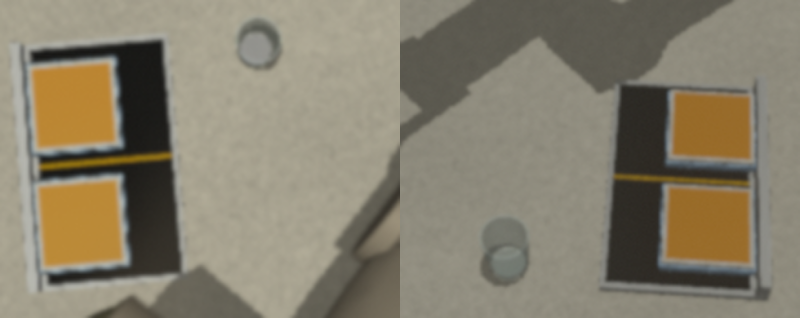

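The dish sits flush at the stop, amber up, level with the finished dish and clear of the line. The beaker and finished dish haven't moved. I'll hand it in.

```bash
python3 -c "
from h import *
print(sense()['t'],np.round(sense()['qd'],3)); print(sign_off())"
```

```text
32.7333 [ 0.021 -0.006  0.009 -0.003 -0.001 -0.   ]
the job is handed in; nothing more can be done
None
```

The dish is turned over, lid down, and sits flush against the back stop in the empty lane. I handed it in at about 32.7 s of robot time.

**How it went:** With the gripper part open, I pushed the dish with both fingertips up to the tray's front edge. I then raised its near side until it stood on end, tipped it onto the mat and pushed it to the stop. I never gripped or carried it.

**Problems on the way:**
- **First push:** it passed over the dish without touching it. The part-open fingertips sat about 21 mm behind the tool point, not ahead of it as I had assumed. I found the true height by touching the bench, pressing up to about 41 N with the fingertips.
- **First tilt:** the dish slipped off the fingertips at about 80° and fell back flat, lid up, so I repeated the push and tilt. The second tilt stood it on end.

**Last checks:**
- **At the stop:** pushing against the stop gave 19 N. In both final camera views the amber side is up and the dish touches the stop, level with the finished dish.
- **Position:** in the top view the dish is about 2 mm off the lane centre, and its angle is within about 0.6° of the tray's. The scene camera put the sideways offset at +7 mm instead; its sideways readings ran 3–6 mm to that side throughout.
- **Everything else:** the finished dish and beaker looked unmoved, and I saw no contact with anything else. I did not re-measure the other bench items. The arm was withdrawn, with no force reading on the wrist.

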